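# Level the stock-room scale and hold up the fullest canister

## Robot

A 6-joint arm with a two-finger parallel gripper is mounted at the origin on the work surface. World frame = base frame: x ahead of the robot, y to its left, z up, the work surface at z = 0. Lengths are in mm, angles in rad, forces in N, time in s.
With the tool pointing down it reaches from about 275 to 1000 mm from the base axis. Payload 8.4 kg.
Tool frame: the origin (TCP) lies at the very end of the fingers, on their centre line; the grasp point (between the pads) lies 19 mm behind it; y points along the fingers, x is the direction in which the jaws open and shut, and the axes are right-handed (so a half turn about y gives the same grasp; the last joint's range is limited). The gripper opens to 85 mm and grips with 20 to 120 N. Pads are 22 mm wide; open, the fingers measure 114 mm over their backs; the gripper's body (76 mm by 85 mm) begins 54 mm behind the grasp point. The pads swing forward as they close: fully open they stand 13 mm farther back than shut.
Start: joints at [-0.002, 0.353, 1.633, -0, 1.155, -0.002], TCP at [625.002, -0, 231.281] pointing down, gripper open.
Joint ranges: [-2.63, 2.63], [-0.92, 2.1], [0.06, 2.66], [-1.3, 4.44], [0, 2.69], [-3.02, 3.02]. Speed limits (rad/s): [2.22, 2.22, 2.79, 3.14, 3.14, 3.14].

## Interface

Orientations are given as [roll, pitch, yaw] about the fixed x, y, z axes, in that order (R = Rz(yaw) Ry(pitch) Rx(roll)).
In Python, from rig import r gives the robot as it stands.
- The arm moves only by the tool servo_tool, never from a script. Its argument "motion" is a list of rows, each a list of 7 numbers: the opening, from -1 (shut) to 1 (fully open), then the shift along the tool's x, y, z in m, then the turn, a rotation vector about the tool's x, y, z in units of 10 degrees (1.0 is 10 degrees). A call has 1 to 12 rows; each row is the pose to reach, as a shift and turn from the pose commanded when the call began, along the tool's axes at that moment; what a row does not reach only later rows make up. A row lasts 1/8 s, in which the tool goes at most 62.5 mm and 10.7 degrees, less where a joint would pass 70% of its speed; a pose out of reach is approached as far as the arm can. A call with a gripper value outside its range is refused whole. The fingers move at their own pace and stop on an object; "grip_force" is the grip in N (left out, the last holds). Time passes only in rows, so rows that repeat a pose let the fingers close. It gives the time, the measured TCP pose, the force and the opening at its end, in the units of the state.
- r.sense(): the state, without advancing time (a new reading comes with each control period).
- r.grab_frame(name): name is "scene" or "side" or "wrist"; returns the picture (400x640x3 uint8, red, green, blue); there is no depth.
- r.calibration(name): a dict with "fx", "fy", "cx", "cy" (pixels), "R" (3x3) and "t" (3): a world point X has camera coordinates R X + t; the wrist camera has in their place "mount" (4x4, takes a point from camera to tool coordinates, whose origin is the TCP and whose axes are the tool frame's). Camera axes: x right, y down, z forward; pixel columns grow to the right and rows downward; lengths in mm; the calibration is good to about 2 mm. A picture is of the moment at which its call begins: read the wrist's pose just before it. calibration takes no time and is no camera call.
- r.sign_off(): hands the job in, once; it reports no verdict.
The state is a dict: "clock": time; "qpos": joint angles; "qvel": joint speeds; "joint_efforts": joint torques, N m; "eef_pos": TCP position; "tcp_rot": TCP orientation; "contact_force": force on the tool from outside, world axes, zero at the start; "wrist_torque": the same for the moment, N m; "opening": opening from 0.0 (shut) to 1.0 (fully open).
Only numpy, scipy, OpenCV 4.12 (cv2) and the standard library are available. Lean on these libraries where they do the work, as an engineer would, in place of code of your own. Each camera call takes 0.05 s, during which the arm holds its last target. There are 200 camera calls.

## Task

Stock check: first turn the scale's levelling knob until its pan sits level. Then lift the identical closed canisters to feel which of the three is heaviest, leaving the two lighter ones standing upright on the counter, and finish while holding the heaviest upright in the gripper, a few centimetres above the middle of the pan and not touching it, ready for weighing; do not let go of it. Do not tip a canister over, and leave the other goods where they stand.

Things in the scene. Friction and masses are not known exactly. Their poses are not given: they have to be found in the camera images.
- tin_a: one of three identical closed plain-metal canisters with a white paper band: upright cylinder, 60 mm diameter, 95 mm tall, rigid, flat dark lid flush with the side. Origin at the centre of its underside, z up along its axis. Weighs between 0.25 and 0.7 kg; the heaviest of the three outweighs each other one by at least 0.1 kg, the names say nothing about which it is
- tin_b: one of three identical closed plain-metal canisters with a white paper band: upright cylinder, 60 mm diameter, 95 mm tall, rigid, flat dark lid flush with the side. Origin at the centre of its underside, z up along its axis. Weighs between 0.25 and 0.7 kg; the heaviest of the three outweighs each other one by at least 0.1 kg, the names say nothing about which it is
- tin_c: one of three identical closed plain-metal canisters with a white paper band: upright cylinder, 60 mm diameter, 95 mm tall, rigid, flat dark lid flush with the side. Origin at the centre of its underside, z up along its axis. Weighs between 0.25 and 0.7 kg; the heaviest of the three outweighs each other one by at least 0.1 kg, the names say nothing about which it is
- scale: base of the weighing scale, fixed to the counter: grey slab 230 mm (its x) by 300 mm (its y), 15 mm thick, with a low black display (30 mm tall) along its -x side. Origin on the counter below the middle of the pan when level; its yaw is the yaw of pan and knob post
- pan_center (a point): centre of the top face of the scale's square aluminium pan (200 by 200 mm, 8 mm thick). The pan is hinged along its +y edge (in the scale's axes, 100 mm from its centre), with the hinge in the top face 55 mm above the counter; z of this point is normal to the pan
- pan (a joint): tilt of the pan (rad): 0 is level, negative means the edge beside the knob (-y edge) is low, positive that it is high. Starts between -0.06 and -0.12. It moves only with the knob: 0.06 rad of tilt per rad of knob turn; it stays where it is left
- level_knob (a joint): turn of the levelling knob (rad), 0 to 3.0; grows as the knob is turned clockwise seen from above, which raises the edge of the pan beside it; the pan is level at 2.4. Stiffness: about 0.06 N m of friction
- level_knob_grip (a point): grip point of the black levelling knob, on its upright axis, 99 mm above the counter, 150 mm from the pan's centre towards the scale's -y. The grip is a bar 14 mm thick, 46 mm long and 32 mm high (its top 7 mm above this point, its foot on a 48 mm round disc whose top is 23 mm below this point). The bar lies along this point's own x axis, which turns with the knob; along the scale's x when the knob reads 0
- jar: bystander: short squat jar, dark with a red screw lid, 60 mm wide, 75 mm tall; origin at the centre of its underside
- flat_can: bystander: low red food can, 74 mm wide, 45 mm tall; origin at the centre of its underside
- tape_roll: bystander: roll of tape lying flat, 70 mm wide, 25 mm tall; origin at the centre of its underside
- bottle_a: bystander: dark sauce bottle with yellow cap, 56 mm wide, 160 mm tall, towards the back of the counter; origin at the centre of its underside
- bottle_b: bystander: another such bottle, towards the back; origin at the centre of its underside
- bottle_c: bystander: another such bottle, towards the back; origin at the centre of its underside
- tall_can: bystander: red food can, 72 mm wide, 110 mm tall, towards the back; origin at the centre of its underside
Mind the look-alikes: they are no part of the job. What is shaped like the tin_b but yellow is not meant.

How it is judged (in metres and radians):
On the way, in this order (a step that is already met when the one before it is completed fails the run):
1. the pan is level (within 0.02 rad) (value of joint pan between -0.02 and 0.02 rad), for 0.3 s.
2. a lighter canister is lifted clear of the counter for comparison (over 12 mm) (height (world z) of any of tin_a, tin_c above 0.012 m), for 0.1 s.
At the end, for the whole second after the job is handed in: pan within 0.02 rad of level; the two lighter canisters upright on the counter, released, at rest; the heaviest held still by the fingers alone, upright within 0.2 rad, its underside 15 to 150 mm above the pan and within 50 mm of the pan's centre, touching no part of the scale (all of step 1 and height (world z) of tin_a between -0.006 and 0.006 m and angle between each of tin_a, tin_c's own z axis and vertical below 0.1 rad and linear speed of each of tin_a, tin_c below 0.03 m/s and contact force between the fingers and tin_a below 0.1 N and height (world z) of tin_c between -0.006 and 0.006 m and contact force between the fingers and tin_c below 0.1 N and horizontal distance between tin_b and pan_center below 0.05 m and z of tin_b in the frame of pan_center between 0.015 and 0.15 m and angle between tin_b's own z axis and vertical below 0.2 rad and linear speed of tin_b below 0.05 m/s and contact force between the fingers and tin_b above 2 N and contact force between tin_b and scale below 0.05 N); the arm keeps its last pose, push and grip.
It fails at once if a canister is tipped by more than 0.6 rad (angle between any of tin_a, tin_b, tin_c's own z axis and vertical above 0.6 rad).
It fails at once if a bystander is moved by more than 30 mm or tipped over (distance of any of jar, flat_can, tape_roll, bottle_a, bottle_b, bottle_c, tall_can from where it was at the start of the episode above 0.03 m or angle between any of jar, flat_can, tape_roll, bottle_a, bottle_b, bottle_c, tall_can's own z axis and vertical above 0.5 rad).
It also fails if it takes over 72 s, if anything falls off the work surface, if the arm or the gripper's body presses on something with over 40 N, if the wrist force passes 120 N, or if a joint passes its speed limit or range.

## Working session

There is one attempt and no reset: what is moved stays moved. The work goes in short steps, Python scripts to look and compute and a tool call to move; the robot and the scene stay as the last step left them, time stands still between calls to the robot, and variables do not carry over. Pictures are saved under pics/ and viewed, on a budget of 10 in all, crops included, one or two more only if the job needs it, and the job is handed in when it is done.

Besides the shell and the picture viewer there is one more tool, called after "Request:" in YAML: its name, and indented under it one key for each argument. servo_tool: Moves the arm, as the interface text tells. Its arguments: {"type":"object","properties":{"motion":{"type":"array","items":{"type":"array","items":{"type":"number"}}},"grip_force":{"type":"number"}},"required":["motion"]}

```bash
mkdir -p pics; ls; python3 - <<'E'
from rig import r
import cv2,numpy as np
s=r.sense();print(s)
for n in("scene","side"):
    cv2.imwrite(f"pics/{n}0.png",r.grab_frame(n)[:,:,::-1]);c=r.calibration(n);print(n,c)
print(r.calibration("wrist"))
E
```

```text
pics
{'clock': 0.0, 'qpos': array([-2.40815750e-03,  3.53629448e-01,  1.63414038e+00, -3.07164271e-05,
        1.15519437e+00, -2.37712682e-03]), 'qvel': array([ 5.74257839e-04, -1.89206788e-03, -1.54608228e-03,  8.10866523e-05,
        9.88460390e-04, -2.19837628e-05]), 'joint_efforts': array([-2.03471049e-03, -6.05236173e+01, -3.42063046e+01, -2.62302356e-04,
        9.48130677e-03,  3.61521288e-06]), 'eef_pos': array([ 6.24523177e+02, -1.35791957e-02,  2.30570685e+02]), 'tcp_rot': array([-1.57082115e+00,  1.37161099e-03, -1.86269647e-05]), 'contact_force': array([-0.37889436, -0.46472673, -0.71116416]), 'wrist_torque': array([-0.05552349,  0.04383857,  0.06270341]), 'opening': 0.9983241156399458}
scene {'fx': 366.27061602670733, 'fy': 366.27061602670733, 'cx': 315.2524081500208, 'cy': 199.92247550247606, 'R': array([[ 0.1197558 ,  0.99270788,  0.01377021],
       [ 0.51163908, -0.0498236 , -0.85775466],
       [-0.85081373,  0.10976648, -0.51387481]]), 't': array([ -29.4403388 , -202.73242571, 1512.97113916])}
side {'fx': 386.80819516293167, 'fy': 386.80819516293167, 'cx': 324.98252004840833, 'cy': 198.3951562692968, 'R': array([[ 0.92846524, -0.37139132,  0.00455836],
       [-0.2617304 , -0.66292614, -0.70144574],
       [ 0.26353272,  0.65007493, -0.71270828]]), 't': array([-524.01706946,  204.76533159, 1193.87224505])}
{'fx': 360.26923714680953, 'fy': 360.26923714680953, 'cx': 322.41305168963964, 'cy': 198.53105858987564, 'mount': array([[ 9.99999744e-01,  3.15845323e-04,  6.41745141e-04,
         2.72374274e-01],
       [-5.15595770e-04, -3.03538752e-01,  9.52818954e-01,
        -1.42222993e+02],
       [ 4.95737930e-04, -9.52819042e-01, -3.03538512e-01,
         7.81458914e+01],
       [ 0.00000000e+00,  0.00000000e+00,  0.00000000e+00,
         1.00000000e+00]])}
```

View pics/scene0.png

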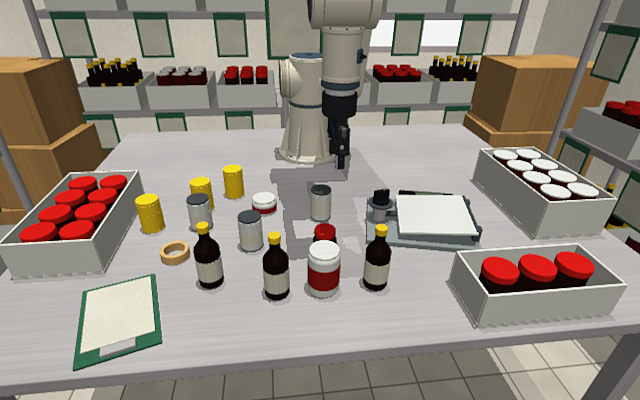

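View pics/side0.png

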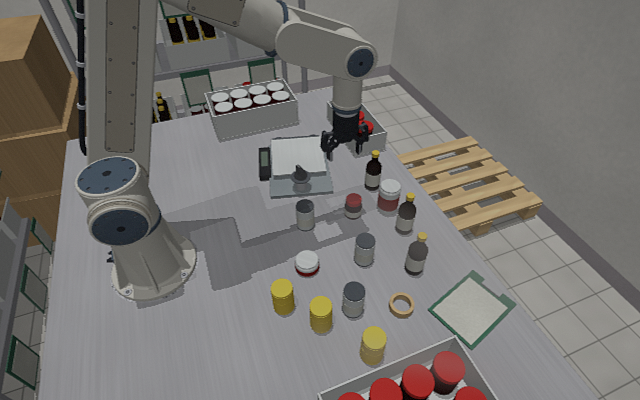

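```bash
python3 - <<'E'
import cv2,numpy as np
a=cv2.imread("pics/scene0.png")[155:305,180:490];b=cv2.imread("pics/side0.png")[130:325,250:450]
a=cv2.resize(a,None,fx=2.5,fy=2.5,interpolation=cv2.INTER_CUBIC)
cv2.imwrite("pics/ca.png",a)
cv2.imwrite("pics/cb.png",cv2.resize(b,None,fx=3,fy=3,interpolation=cv2.INTER_CUBIC))
E
```

```text
(no output)
```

View pics/ca.png

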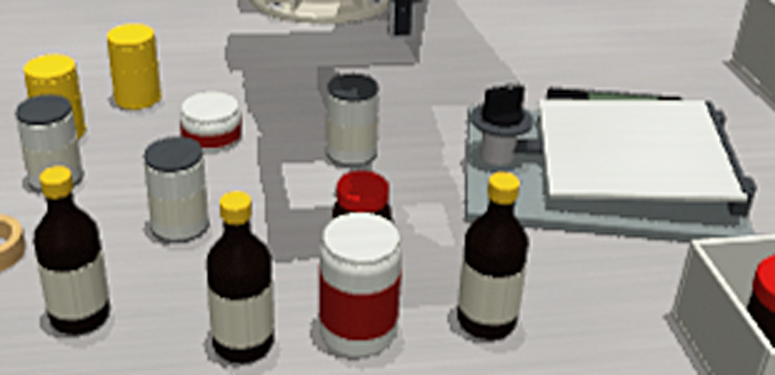

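View pics/cb.png

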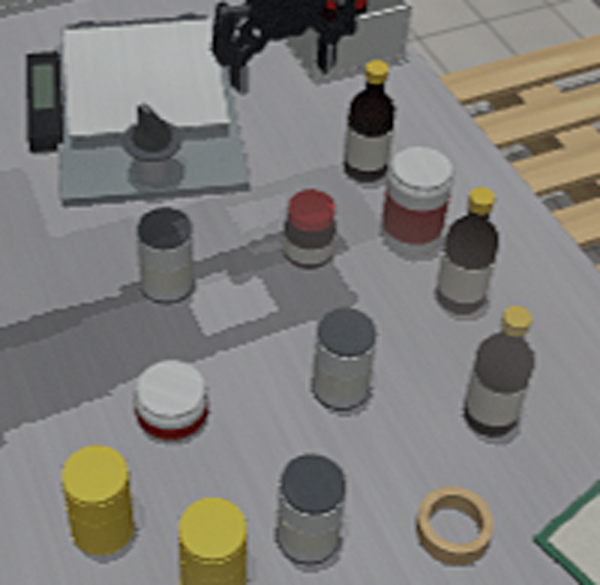

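```bash
cat > h.py <<'E'
from rig import r
import numpy as np,cv2
def ray(n,u,v,T=None):
    c=r.calibration(n);d=np.array([(u-c["cx"])/c["fx"],(v-c["cy"])/c["fy"],1.])
    if n=="wrist":
        M=T@c["mount"];return M[:3,3],M[:3,:3]@d
    R,t=c["R"],c["t"];return -R.T@t,R.T@d
def atz(n,u,v,z,T=None):
    o,d=ray(n,u,v,T);return (o+d*(z-o[2])/d[2]).round(1)
def toolT(s):
    from scipy.spatial.transform import Rotation as Ro
    T=np.eye(4);T[:3,:3]=Ro.from_euler("xyz",s["tcp_rot"]).as_matrix();T[:3,3]=s["eef_pos"];return T
def pix(n,X,T=None):
    c=r.calibration(n);X=np.array(X,float)
    if n=="wrist":
        p=(np.linalg.inv(T@c["mount"])@np.r_[X,1])[:3]
    else:p=c["R"]@X+c["t"]
    return (p[0]/p[2]*c["fx"]+c["cx"],p[1]/p[2]*c["fy"]+c["cy"])
E
python3 - <<'E'
from h import *
S=lambda x,y:("side",250+x/3,130+y/3)
C=lambda x,y:("scene",180+x/2.5,155+y/2.5)
for n,z,a,b in [("T1",95,(165,229),(353,87)),("T2",95,(346,331),(174,154)),("T3",95,(312,483),(46,110)),("disc",76,(153,138),(500,121)),
 ("pan+y-x",55,(65,25),(712,102)),("pan+y+x",55,(212,22),(737,197)),("pan-y-x",40,(65,133),(541,100)),("pan-y+x",40,(228,122),(551,200)),
 ("flatcan? jarlid",45,(171,385),(211,106)),("redjar",75,(311,208),(362,187)),("yel1",95,(97,472),(134,35)),("bottle_sc",160,(376,70),(504,181)),("bot2",160,(482,198),(236,200)),("bot3",160,(516,318),(56,175)),("tall",110,(419,168),(360,236)),("yel2",95,(213,525),(52,68))]:
    print(n,atz(*S(*a),z),atz(*C(*b),z))
E
```

```text
T1 [486.1 -22.   95. ] [498.  -14.7  95. ]
T2 [ 605.4 -217.8   95. ] [ 616.5 -211.5   95. ]
T3 [ 502.7 -360.1   95. ] [ 516.5 -350.9   95. ]
disc [528.4 139.5  76. ] [556.4 142.4  76. ]
pan+y-x [500.1 418.3  55. ] [505.2 420.8  55. ]
pan+y+x [686.2 352.3  55. ] [692.1 355.6  55. ]
pan-y-x [442.5 225.9  40. ] [455.7 226.2  40. ]
pan-y+x [636.8 171.3  40. ] [658.2 172.5  40. ]
flatcan? jarlid [ 433.8 -180.8   45. ] [ 439.7 -177.3   45. ]
redjar [653.8 -33.3  75. ] [663.8 -27.7  75. ]
yel1 [ 329.6 -279.5   95. ] [ 340.3 -269.8   95. ]
bottle_sc [776.3  66.4 160. ] [784.7  73.5 160. ]
bot2 [ 782.6 -158.3  160. ] [ 788.8 -151.2  160. ]
bot3 [ 731.  -306.4  160. ] [ 738.2 -300.5  160. ]
tall [775.  -51.3 110. ] [783.2 -47.5 110. ]
yel2 [ 406.5 -366.    95. ] [ 419.6 -358.4   95. ]
```

Request:
servo_tool:
  motion:
    - [1, -0.04, 0.0, 0.06, 0, 0, 0]
    - [1, -0.085, 0.01, 0.12, 0, 0, 0]
    - [1, -0.085, 0.02, 0.145, 0, 0, 0]
    - [1, -0.085, 0.02, 0.145, 0, 0, 0]
    - [1, -0.085, 0.02, 0.145, 0, 0, 0]

```text
clock: 0.72
eef_pos: [540.1, 144.9, 211.2]
tcp_rot: [-1.571, 0.0, 0.001]
contact_force: [-0.1, 0.9, -0.3]
opening: 1.003
```

```bash
python3 - <<'E'
from h import *
s=r.sense();print(s["eef_pos"],s["tcp_rot"],s["clock"]);np.save("T1.npy",toolT(s))
cv2.imwrite("pics/w1.png",r.grab_frame("wrist")[:,:,::-1])
E
```

```text
[540.13920754 144.86091033 211.24872898] [-1.57118213e+00  3.81804932e-05  7.94081073e-04] 0.725
```

View pics/w1.png

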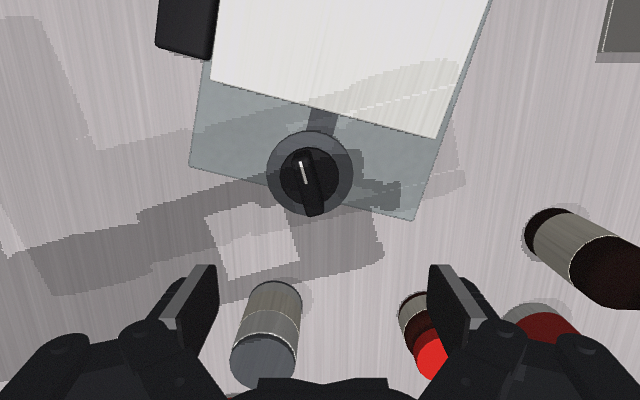

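```bash
python3 - <<'E'
from h import *
T=np.load("T1.npy")
f=lambda u,v,z:atz("wrist",u,v,z,T)
a,b=f(190,166,15),f(413,220,15);print(a,b,np.linalg.norm(b-a),np.arctan2(*(b-a)[[1,0]]),(a+b)/2)
a,b=f(210,80,43),f(437,138,43);print(a,b,np.linalg.norm(b-a),np.arctan2(*(b-a)[[1,0]]),(a+b)/2)
print("disc",f(310,174,76))
a,b=f(302,152,106),f(317,211,106);print(a,b,np.linalg.norm(b-a),np.arctan2(*(b-a)[[1,0]]),(a+b)/2)
E
```

```text
[413.7 147.7  15. ] [631.8  92.6  15. ] 224.95248387159452 -0.2474584424104552 [522.75 120.15  15.  ]
[448.5 225.8  43. ] [638.9 178.7  43. ] 196.1391597820282 -0.24250556318558059 [543.7  202.25  43.  ]
disc [530.8 154.9  76. ]
[526.4 177.9 106. ] [536.6 134.6 106. ] 44.485166066903716 -1.339448226215575 [531.5  156.25 106.  ]
```

Request:
servo_tool:
  motion:
    - [1, -0.009, 0.02, 0.0105, 0, -0.7, 0]
    - [1, -0.009, 0.06, 0.0105, 0, -1.33, 0]
    - [1, -0.009, 0.1, 0.0105, 0, -1.33, 0]
    - [1, -0.009, 0.123, 0.0105, 0, -1.33, 0]
    - [1, -0.009, 0.123, 0.0105, 0, -1.33, 0]
    - [-1, -0.009, 0.123, 0.0105, 0, -1.33, 0]
    - [-1, -0.009, 0.123, 0.0105, 0, -1.33, 0]
    - [-1, -0.009, 0.123, 0.0105, 0, -1.33, 0]
    - [-1, -0.009, 0.123, 0.0105, 0, -1.33, 0]
    - [-1, -0.009, 0.123, 0.0105, 0, -1.33, 0]
    - [-1, -0.009, 0.123, 0.0105, 0, -1.33, 0]
  grip_force: 40

```text
clock: 2.15
eef_pos: [528.8, 155.1, 88.8]
tcp_rot: [-1.571, 0.004, 0.232]
contact_force: [-9.0, -1.7, 13.5]
opening: 0.151
```

Request:
servo_tool:
  motion:
    - [-1, -0.0025, -0.003, 0, 0, 0.8, 0]
    - [-1, -0.0025, -0.003, 0, 0, 1.6, 0]
    - [-1, -0.0025, -0.003, 0, 0, 2.4, 0]
    - [-1, -0.0025, -0.003, 0, 0, 3.2, 0]
    - [-1, -0.0025, -0.003, 0, 0, 4.0, 0]
    - [-1, -0.0025, -0.003, 0, 0, 4.8, 0]
    - [-1, -0.0025, -0.003, 0, 0, 5.6, 0]
    - [-1, -0.0025, -0.003, 0, 0, 6.4, 0]
    - [-1, -0.0025, -0.003, 0, 0, 7.2, 0]
    - [-1, -0.0025, -0.003, 0, 0, 7.5, 0]
    - [-1, -0.0025, -0.003, 0, 0, 7.5, 0]
    - [-1, -0.0025, -0.003, 0, 0, 7.5, 0]

```text
clock: 3.65
eef_pos: [531.9, 153.7, 89.5]
tcp_rot: [-1.566, -0.004, -1.076]
contact_force: [21.4, -7.9, -37.0]
opening: 0.146
```

Request:
servo_tool:
  motion:
    - [1, 0, 0, 0, 0, 0, 0]
    - [1, 0, 0, 0, 0, 0, 0]
    - [1, 0, 0, 0, 0, 0, 0]
    - [1, 0, -0.05, 0, 0, 0, 0]
    - [1, 0, -0.1, 0, 0, -1, 0]
    - [1, 0, -0.12, 0, 0, -2, 0]
    - [1, 0, -0.12, 0, 0, -3, 0]
    - [1, 0, -0.12, 0, 0, -4, 0]
    - [1, 0, -0.12, 0, 0, -5, 0]
    - [1, 0, -0.12, 0, 0, -6, 0]
    - [1, 0, -0.12, 0, 0, -6.2, 0]
    - [1, 0, -0.12, 0, 0, -6.2, 0]

```text
clock: 5.15
eef_pos: [528.5, 155.0, 211.5]
tcp_rot: [-1.571, -0.0, 0.003]
contact_force: [0.5, -0.2, 0.7]
opening: 1.003
```

```bash
python3 - <<'E'
from h import *
s=r.sense();print(s["eef_pos"],s["tcp_rot"],s["clock"]);np.save("T2.npy",toolT(s))
cv2.imwrite("pics/w2.png",r.grab_frame("wrist")[:,:,::-1])
cv2.imwrite("pics/side2.png",r.grab_frame("side")[:,:,::-1])
E
```

```text
[528.46642467 155.03464537 211.45506957] [-1.57065497e+00 -1.50823089e-04  2.51468802e-03] 5.15
```

View pics/w2.png

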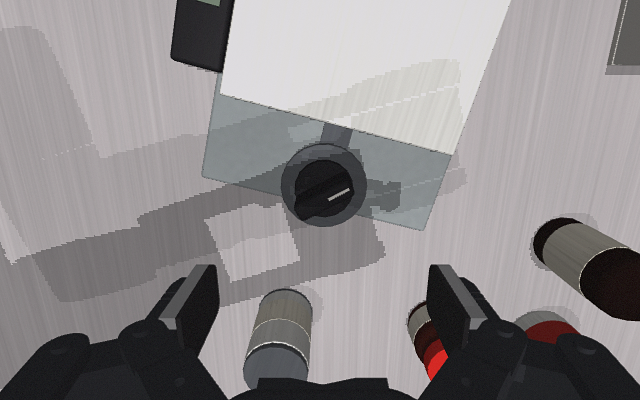

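```bash
python3 - <<'E'
from h import *
T=np.load("T2.npy")
f=lambda u,v,z:atz("wrist",u,v,z,T)
for p,q,z in[((203,176),(424,230),15),((220,94),(452,155),55),((220,94),(452,155),47),((298,211),(352,183),106)]:
    a,b=f(*p,z),f(*q,z);print(a,b,np.linalg.norm(b-a),np.arctan2(*(b-a)[[1,0]]),(a+b)/2)
for z in(0,95):print("tin1",f(*((285,308) if z==0 else (276,372)),z))
E
```

```text
[413.5 147.9  15. ] [632.3  92.1  15. ] 225.80318864001893 -0.2497047289065934 [522.9 120.   15. ]
[447.2 225.2  55. ] [637.5 176.6  55. ] 196.4078664412401 -0.25004159837969836 [542.35 200.9   55.  ]
[445. 225.  47.] [640.4 175.1  47. ] 201.6709448582021 -0.25002973261732125 [542.7  200.05  47.  ]
[511.1 144.7 106. ] [549.9 166.  106. ] 44.26206050332493 0.5020513670866307 [530.5  155.35 106.  ]
tin1 [486.8 -10.6   0. ]
tin1 [488.1 -11.3  95. ]
```

Request:
servo_tool:
  motion:
    - [1, -0.01, 0, -0.05, 0, 0, 0]
    - [1, -0.025, 0, -0.11, 0, 0, 0]
    - [1, -0.04, 0, -0.169, 0, 0, 0]
    - [1, -0.04, 0, -0.169, 0, 0, 0]
    - [1, -0.04, 0, -0.169, 0, 0, 0]

```text
clock: 5.88
eef_pos: [489.7, -14.2, 211.5]
tcp_rot: [-1.57, -0.001, 0.003]
contact_force: [0.7, 0.3, 0.1]
opening: 1.0
```

```bash
python3 - <<'E'
from h import *
s=r.sense();print(s["eef_pos"],s["tcp_rot"],s["clock"]);np.save("T3.npy",toolT(s))
cv2.imwrite("pics/w3.png",r.grab_frame("wrist")[:,:,::-1])
E
```

```text
[489.71999375 -14.2217569  211.48297349] [-1.57038911e+00 -5.77876212e-04  2.93201528e-03] 5.875
```

View pics/w3.png

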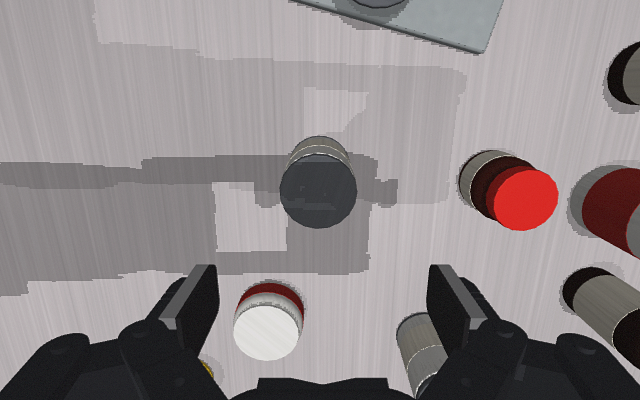

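```bash
python3 - <<'E'
from h import *
T=np.load("T3.npy")
print(atz("wrist",318.5,190,95,T),atz("wrist",267,333,45,T))
E
```

```text
[487.3 -11.8  95. ] [ 434.3 -178.5   45. ]
```

Request:
servo_tool:
  motion:
    - [1, -0.0025, 0.05, 0.0025, 0, 0, 0]
    - [1, -0.0025, 0.11, 0.0025, 0, 0, 0]
    - [1, -0.0025, 0.155, 0.0025, 0, 0, 0]
    - [1, -0.0025, 0.171, 0.0025, 0, 0, 0]
    - [1, -0.0025, 0.171, 0.0025, 0, 0, 0]
    - [-1, -0.0025, 0.171, 0.0025, 0, 0, 0]
    - [-1, -0.0025, 0.171, 0.0025, 0, 0, 0]
    - [-1, -0.0025, 0.171, 0.0025, 0, 0, 0]
    - [-1, -0.0025, 0.171, 0.0025, 0, 0, 0]
    - [-1, -0.0025, 0.171, 0.0025, 0, 0, 0]
  grip_force: 60

```text
clock: 7.18
eef_pos: [487.9, -11.7, 42.1]
tcp_rot: [-1.571, -0.002, 0.005]
contact_force: [-1.4, 2.3, 6.9]
opening: 0.691
```

Request:
servo_tool:
  motion:
    - [-1, 0, -0.015, 0, 0, 0, 0]
    - [-1, 0, -0.035, 0, 0, 0, 0]
    - [-1, 0, -0.05, 0, 0, 0, 0]
    - [-1, 0, -0.05, 0, 0, 0, 0]
    - [-1, 0, -0.05, 0, 0, 0, 0]
    - [-1, 0, -0.05, 0, 0, 0, 0]
    - [-1, 0, -0.05, 0, 0, 0, 0]

```text
clock: 8.05
eef_pos: [486.5, -11.8, 89.7]
tcp_rot: [-1.571, 0.001, 0.005]
contact_force: [0.6, 0.2, -3.4]
opening: 0.689
```

```bash
cat > w.py <<'E'
from h import *
F=[];J=[]
for i in range(12):
    s=r.sense();F.append(s["contact_force"]);J.append(s["joint_efforts"]);
    r.grab_frame("wrist")
print(s["clock"],s["eef_pos"],s["opening"]);print(np.mean(F,0),np.std(F,0),np.mean(J,0))
E
python3 w.py
```

```text
8.6 [486.95962644 -11.78883429  90.29171459] 0.6870384085226608
[-0.06897315 -0.05581338 -3.7558475 ] [0.51097032 0.37377013 0.47044336] [-5.03597557e-04 -5.07817009e+01 -2.50168921e+01 -7.77200265e-03
  4.14225791e-03  3.38631187e-05]
```

Request:
servo_tool:
  motion:
    - [-1, 0, 0.02, 0, 0, 0, 0]
    - [-1, 0, 0.04, 0, 0, 0, 0]
    - [-1, 0, 0.049, 0, 0, 0, 0]
    - [-1, 0, 0.049, 0, 0, 0, 0]
    - [1, 0, 0.049, 0, 0, 0, 0]
    - [1, 0, 0.049, 0, 0, 0, 0]
    - [1, 0, 0.049, 0, 0, 0, 0]
    - [1, 0, 0.049, 0, 0, 0, 0]
    - [1, 0, 0.0, 0, 0, 0, 0]
    - [1, 0, -0.06, 0, 0, 0, 0]
    - [1, 0, -0.12, 0, 0, 0, 0]
    - [1, 0.02, -0.12, -0.05, 0, 0, 0]

```text
clock: 10.15
eef_pos: [509.8, -60.5, 215.6]
tcp_rot: [-1.571, -0.009, 0.009]
contact_force: [1.4, -0.5, -0.6]
opening: 1.003
```

Request:
servo_tool:
  motion:
    - [1, 0.04, 0, -0.05, 0, 0, 0]
    - [1, 0.07, 0, -0.1, 0, 0, 0]
    - [1, 0.099, 0, -0.147, 0, 0, 0]
    - [1, 0.099, 0, -0.147, 0, 0, 0]
    - [1, 0.099, 0, -0.147, 0, 0, 0]

```text
clock: 10.78
eef_pos: [606.3, -207.9, 209.7]
tcp_rot: [-1.57, 0.001, 0.005]
contact_force: [0.4, 0.6, -0.6]
opening: 0.998
```

```bash
cat > look.py <<'E'
from h import *
import sys
s=r.sense();T=toolT(s);print(s["eef_pos"].round(1),s["tcp_rot"].round(3),s["clock"]);np.save(f"T{sys.argv[1]}.npy",T)
im=r.grab_frame("wrist");cv2.imwrite(f"pics/w{sys.argv[1]}.png",im[:,:,::-1])
# dark bluish-grey lid
h=cv2.cvtColor(im,cv2.COLOR_RGB2HSV);m=((h[...,2]>30)&(h[...,2]<95)&(h[...,1]<80)).astype(np.uint8);m[260:]=0
m=cv2.morphologyEx(m,cv2.MORPH_OPEN,np.ones((9,9)))
n,l,st,c=cv2.connectedComponentsWithStats(m)
for i in range(1,n):
    if st[i,4]>1500:
        b=st[i];u,v=b[0]+b[2]/2,b[1]+b[3]/2;print(b,u,v,atz("wrist",u,v,95,T))
E
python3 look.py 4
```

```text
[ 606.3 -207.9  209.7] [-1.57e+00  1.00e-03  5.00e-03] 10.775
[ 285  163   77   73 4441] 323.5 199.5 [ 607.4 -212.2   95. ]
```

Request:
servo_tool:
  motion:
    - [1, 0.001, 0.05, -0.004, 0, 0, 0]
    - [1, 0.001, 0.11, -0.004, 0, 0, 0]
    - [1, 0.001, 0.155, -0.004, 0, 0, 0]
    - [1, 0.001, 0.17, -0.004, 0, 0, 0]
    - [1, 0.001, 0.17, -0.004, 0, 0, 0]
    - [-1, 0.001, 0.17, -0.004, 0, 0, 0]
    - [-1, 0.001, 0.17, -0.004, 0, 0, 0]
    - [-1, 0.001, 0.17, -0.004, 0, 0, 0]
    - [-1, 0.001, 0.17, -0.004, 0, 0, 0]
    - [-1, 0.001, 0.17, -0.004, 0, 0, 0]

```text
clock: 12.08
eef_pos: [608.5, -212.4, 42.6]
tcp_rot: [-1.571, -0.002, 0.005]
contact_force: [-4.3, 1.3, 8.7]
opening: 0.692
```

Request:
servo_tool:
  motion:
    - [-1, 0, -0.015, 0, 0, 0, 0]
    - [-1, 0, -0.035, 0, 0, 0, 0]
    - [-1, 0, -0.05, 0, 0, 0, 0]
    - [-1, 0, -0.05, 0, 0, 0, 0]
    - [-1, 0, -0.05, 0, 0, 0, 0]
    - [-1, 0, -0.05, 0, 0, 0, 0]
    - [-1, 0, -0.05, 0, 0, 0, 0]

```text
clock: 12.95
eef_pos: [607.6, -212.1, 89.6]
tcp_rot: [-1.57, 0.001, 0.005]
contact_force: [-0.6, -0.8, -7.2]
opening: 0.691
```

```bash
python3 w.py
```

```text
13.5 [ 608.00827209 -212.17589382   90.31024234] 0.68898308191319
[-0.07762987 -0.15310844 -6.82347576] [0.48911058 0.48319977 0.48016286] [-1.91438021e-04 -7.13503712e+01 -3.06410170e+01 -1.01258662e-02
  1.91668405e-03  2.34436907e-05]
```

Request:
servo_tool:
  motion:
    - [-1, 0, 0.02, 0, 0, 0, 0]
    - [-1, 0, 0.04, 0, 0, 0, 0]
    - [-1, 0, 0.049, 0, 0, 0, 0]
    - [-1, 0, 0.049, 0, 0, 0, 0]
    - [1, 0, 0.049, 0, 0, 0, 0]
    - [1, 0, 0.049, 0, 0, 0, 0]
    - [1, 0, 0.049, 0, 0, 0, 0]
    - [1, 0, 0.049, 0, 0, 0, 0]
    - [1, 0, 0.0, 0, 0, 0, 0]
    - [1, 0, -0.06, 0, 0, 0, 0]
    - [1, 0, -0.12, 0, 0, 0, 0]
    - [1, -0.02, -0.12, -0.04, 0, 0, 0]

```text
clock: 15.05
eef_pos: [592.1, -252.2, 216.2]
tcp_rot: [-1.574, -0.009, 0.008]
contact_force: [-0.4, -1.5, -0.1]
opening: 0.999
```

Request:
servo_tool:
  motion:
    - [1, -0.04, 0, -0.05, 0, 0, 0]
    - [1, -0.083, 0, -0.097, 0, 0, 0]
    - [1, -0.083, 0, -0.097, 0, 0, 0]
    - [1, -0.083, 0, -0.097, 0, 0, 0]

```text
clock: 15.55
eef_pos: [505.8, -349.8, 210.3]
tcp_rot: [-1.571, -0.0, 0.004]
contact_force: [-0.1, 0.0, -0.1]
opening: 0.997
```

```bash
python3 look.py 5
```

```text
[ 505.8 -349.8  210.3] [-1.571 -0.     0.004] 15.55
[ 282  164   76   73 4452] 320.0 200.5 [ 504.5 -355.2   95. ]
```

View pics/w5.png

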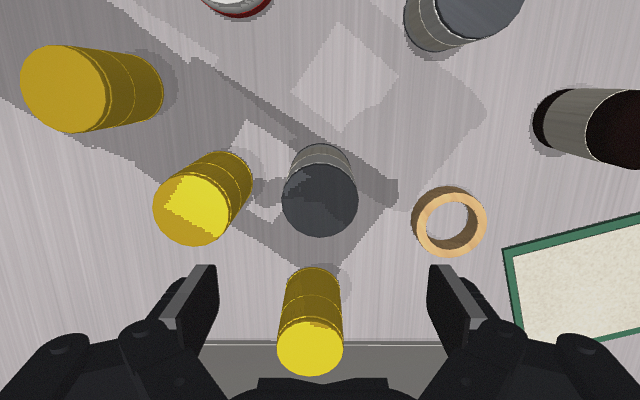

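Request:
servo_tool:
  motion:
    - [1, -0.001, 0, -0.0055, 0, -1, 0]
    - [1, -0.001, 0, -0.0055, 0, -2, 0]
    - [1, -0.001, 0, -0.0055, 0, -3, 0]
    - [1, -0.001, 0, -0.0055, 0, -4, 0]
    - [1, -0.001, 0.03, -0.0055, 0, -4.5, 0]
    - [1, -0.001, 0.05, -0.0055, 0, -4.5, 0]
    - [1, -0.001, 0.11, -0.0055, 0, -4.5, 0]
    - [1, -0.001, 0.155, -0.0055, 0, -4.5, 0]
    - [1, -0.001, 0.17, -0.0055, 0, -4.5, 0]
    - [1, -0.001, 0.17, -0.0055, 0, -4.5, 0]

```text
clock: 16.85
eef_pos: [505.3, -354.4, 40.0]
tcp_rot: [-1.57, 0.0, 0.792]
contact_force: [0.8, -0.2, 0.8]
opening: 1.001
```

Request:
servo_tool:
  motion:
    - [-1, 0, 0, 0, 0, 0, 0]
    - [-1, 0, 0, 0, 0, 0, 0]
    - [-1, 0, 0, 0, 0, 0, 0]
    - [-1, 0, 0, 0, 0, 0, 0]
    - [-1, 0, 0, 0, 0, 0, 0]
    - [-1, 0, -0.015, 0, 0, 0, 0]
    - [-1, 0, -0.035, 0, 0, 0, 0]
    - [-1, 0, -0.05, 0, 0, 0, 0]
    - [-1, 0, -0.05, 0, 0, 0, 0]
    - [-1, 0, -0.05, 0, 0, 0, 0]
    - [-1, 0, -0.05, 0, 0, 0, 0]
    - [-1, 0, -0.05, 0, 0, 0, 0]

```text
clock: 18.35
eef_pos: [504.4, -355.0, 89.6]
tcp_rot: [-1.57, 0.0, 0.791]
contact_force: [-0.4, 0.2, -2.4]
opening: 0.692
```

```bash
python3 w.py
```

```text
18.9 [ 504.76008243 -355.19847179   90.28827531] 0.6865177387025438
[-0.10931311  0.02572411 -2.81794666] [0.46061191 0.45266957 0.40560753] [ 3.08202442e-04 -6.57033694e+01 -2.84412220e+01  1.45619697e-04
  6.84741592e-03 -8.57555290e-06]
```

Request:
servo_tool:
  motion:
    - [-1, 0, 0.02, 0, 0, 0, 0]
    - [-1, 0, 0.04, 0, 0, 0, 0]
    - [-1, 0, 0.049, 0, 0, 0, 0]
    - [-1, 0, 0.049, 0, 0, 0, 0]
    - [1, 0, 0.049, 0, 0, 0, 0]
    - [1, 0, 0.049, 0, 0, 0, 0]
    - [1, 0, 0.049, 0, 0, 0, 0]
    - [1, 0, 0.049, 0, 0, 0, 0]
    - [1, 0, 0.0, 0, 0, 0, 0]
    - [1, 0, -0.06, 0, 0, 0, 0]
    - [1, 0, -0.12, 0, 0, 0, 0]
    - [1, 0, -0.12, 0, 0, 0, 0]

```text
clock: 20.45
eef_pos: [507.3, -357.0, 215.7]
tcp_rot: [-1.58, -0.002, 0.791]
contact_force: [-0.1, 0.7, 0.8]
opening: 0.999
```

Request:
servo_tool:
  motion:
    - [1, 0.04, 0, 0.007, 0, 1, 0]
    - [1, 0.09, 0, 0.015, 0, 2, 0]
    - [1, 0.14, 0, 0.022, 0, 3, 0]
    - [1, 0.174, 0, 0.027, 0, 4, 0]
    - [1, 0.174, 0, 0.027, 0, 4.5, 0]
    - [1, 0.174, 0, 0.027, 0, 4.5, 0]
    - [1, 0.174, 0, 0.027, 0, 4.5, 0]

```text
clock: 21.32
eef_pos: [607.5, -212.8, 209.6]
tcp_rot: [-1.571, 0.001, 0.007]
contact_force: [0.1, 0.4, -0.6]
opening: 1.001
```

```bash
python3 look.py 6
```

```text
[ 607.5 -212.8  209.6] [-1.571e+00  1.000e-03  7.000e-03] 21.325
[ 285  155   76   75 4479] 323.0 192.5 [ 608.2 -211.7   95. ]
```

Request:
servo_tool:
  motion:
    - [1, 0.001, 0.05, 0.001, 0, 0, 0]
    - [1, 0.001, 0.11, 0.001, 0, 0, 0]
    - [1, 0.001, 0.155, 0.001, 0, 0, 0]
    - [1, 0.001, 0.17, 0.001, 0, 0, 0]
    - [1, 0.001, 0.17, 0.001, 0, 0, 0]
    - [-1, 0.001, 0.17, 0.001, 0, 0, 0]
    - [-1, 0.001, 0.17, 0.001, 0, 0, 0]
    - [-1, 0.001, 0.17, 0.001, 0, 0, 0]
    - [-1, 0.001, 0.17, 0.001, 0, 0, 0]
    - [-1, 0.001, 0.17, 0.001, 0, 0, 0]
    - [-1, 0.001, 0.15, 0.001, 0, 0, 0]
    - [-1, 0.001, 0.12, 0.001, 0, 0, 0]
  grip_force: 80

```text
clock: 22.88
eef_pos: [608.4, -211.3, 91.3]
tcp_rot: [-1.57, 0.001, 0.005]
contact_force: [-0.1, 0.0, -5.8]
opening: 0.684
```

Request:
servo_tool:
  motion:
    - [-1, 0, -0.03, 0, 0, 0, 0]
    - [-1, 0, -0.065, 0.01, 0, 0, 0]
    - [-1, 0, -0.1, 0.03, 0, 0, 0]
    - [-1, -0.003, -0.1, 0.07, 0, 0, 0]
    - [-1, -0.006, -0.1, 0.11, 0, 0, 0]
    - [-1, -0.009, -0.1, 0.15, 0, 0, 0]
    - [-1, -0.012, -0.1, 0.19, 0, 0, 0]
    - [-1, -0.015, -0.1, 0.23, 0, 0, 0]
    - [-1, -0.018, -0.1, 0.27, 0, 0, 0]
    - [-1, -0.022, -0.1, 0.31, 0, 0, 0]
    - [-1, -0.026, -0.1, 0.34, 0, 0, 0]
    - [-1, -0.026, -0.1, 0.34, 0, 0, 0]

```text
clock: 24.38
eef_pos: [580.8, 130.5, 191.6]
tcp_rot: [-1.57, -0.001, 0.008]
contact_force: [-0.2, -0.6, -7.2]
opening: 0.687
```

Request:
servo_tool:
  motion:
    - [-1, -0.004, 0, 0.04, 0, 0, 0]
    - [-1, -0.008, 0, 0.08, 0, 0, 0]
    - [-1, -0.011, 0, 0.12, 0, 0, 0]
    - [-1, -0.013, 0, 0.15, 0, 0, 0]
    - [-1, -0.013, 0.01, 0.1685, 0, 0, 0]
    - [-1, -0.013, 0.02, 0.1685, 0, 0, 0]
    - [-1, -0.013, 0.03, 0.1685, 0, 0, 0]
    - [-1, -0.013, 0.036, 0.1685, 0, 0, 0]
    - [-1, -0.013, 0.036, 0.1685, 0, 0, 0]
    - [-1, -0.013, 0.036, 0.1685, 0, 0, 0]
    - [-1, -0.013, 0.036, 0.1685, 0, 0, 0]
    - [-1, -0.013, 0.036, 0.1685, 0, 0, 0]

```text
clock: 25.88
eef_pos: [567.4, 296.8, 154.6]
tcp_rot: [-1.571, -0.0, 0.005]
contact_force: [-0.6, -1.0, -6.7]
opening: 0.688
```

```bash
python3 w.py; python3 - <<'E'
from h import *
im=r.grab_frame("side");a=im[100:350,200:460,::-1]
b=r.grab_frame("wrist")[:,:,::-1]
a=cv2.resize(a,(416,400));b=cv2.resize(b,(380,238));o=np.zeros((400,796,3),np.uint8);o[:,:416]=a;o[:238,416:]=b
cv2.imwrite("pics/end.png",o)
E
```

```text
26.425 [567.27027541 296.78514407 154.28278475] 0.6887085087052635
[-0.18176711 -0.08859038 -6.67414985] [0.68702154 0.41774763 0.32640607] [-1.61793676e-02 -6.88807386e+01 -3.39034003e+01 -9.56297095e-03
  5.24940093e-03 -1.92556738e-04]
```

View pics/end.png

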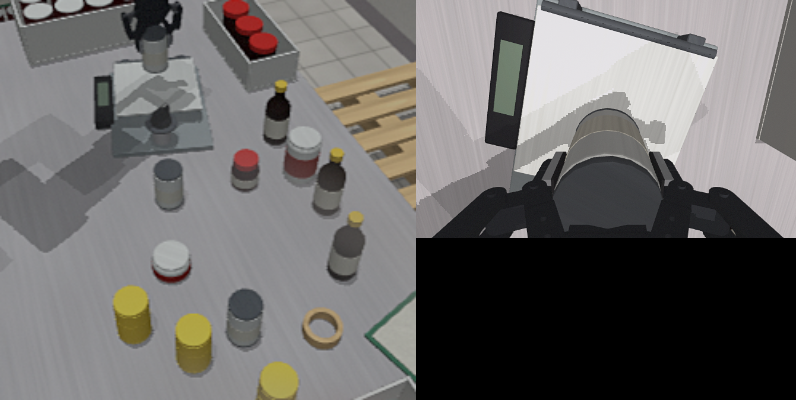

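```bash
python3 -c "
from rig import r
print(r.sign_off())"
```

```text
the job is handed in; nothing more can be done
None
```

The scale is levelled, and I handed the job in at about 26.5 s with the heaviest canister held upright above the middle of the pan. `sign_off` gives no verdict.

- **Levelling:** I turned the knob about 1.3 rad clockwise. A wrist picture afterwards put it at about 2.39 rad (level is 2.4), so the pan should be level to about 0.001 rad. I did not measure the tilt directly.
- **Weighing by feel:** All three canisters were lifted. The averaged lift forces were 3.8 N for the one by the scale, 6.8 N for the middle one and 2.8 N for the far one. The middle one is clearly heaviest, at about 0.68 kg.
- **Lighter canisters:** The last side picture shows both standing upright on the counter, and the other goods look as they were at the start.
- **Final hold:** The gripper is at (567, 297, 154) mm, about 2 mm from my estimate of the pan's centre. The canister's underside is about 60 mm above the pan, worked out from the heights rather than measured. It is held with 80 N, and the load still reads 6.7 N, so it is not resting on the pan.

The first positions from the scene and side pictures were 1–2 cm off from the wrist camera's, so I used the wrist camera's for every grasp. No check failed. I viewed 8 pictures.

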